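# Lock the filter cap onto the bedside monitor

## Task

Put the loose filter cap back on the grey monitor: set its two lugs into the two slots of the round port on top, press it down against the spring and turn it clockwise (seen from above) about a quarter turn, to its stop, so that it stays locked when you let go. Leave the tin, the egg cup and the pill organiser where they stand.

Things in the scene. Friction and masses are not known exactly. Their poses are not given: they have to be found in the camera images.
- cap: Loose grey plastic filter cap, about 70 g, 51 mm high, upright on the shelf near the robot, any yaw. Origin: centre of its underside, z up its axis. From below: round plug (radius 18 mm, tapering out to 22 mm at height 4 mm, up to 17 mm), cover disc (radius 30 mm, height 17 to 23 mm), upright grip bar (see cap_grip). Two lugs along cap +x and -x (see lug). Same shape after a half turn.
- cap_grip (a point): Point on the cap's axis inside the grip bar, 40 mm above the cap's underside. The bar is 52 mm long along cap x, 14 mm thick along cap y, at height 23 to 51 mm.
- lug (a point): Tip of the cap's +x lug, 37 mm from the axis, 5.5 mm above the cap's underside. Both lugs are 12 mm wide and 5 mm thick (height 3 to 8 mm); from above they show beyond the cover disc, in line with the grip bar.
- monitor: Grey plastic monitor case, fixed, 130 mm (x) by 180 mm (y, from -65 to +115 mm) by 55 mm high. Origin on the shelf straight below the port's axis; x points from front to back, z up. On top stands a white round port: collar of outer radius 46 mm, top at height 81 mm, with a 6 mm thick inward flange (height 75 to 81 mm) that has a round opening and two slots. Below it the lugs have room to turn.
- port (a point): Centre of the port's opening (radius 24 mm), level with the collar's top, 81 mm above the shelf. Stops inside block turning anticlockwise and end the clockwise turn (seen from above) at 1.40 rad (80 degrees) from the slots. After turning and letting go, the spring lifts the cap to 67 mm (height of its underside), lugs against the flange's underside; friction keeps it so.
- slot (a point): Middle of the port's +x slot at the collar's top, 32 mm from the axis. The two slots, along monitor +x and -x, are 18 mm wide and reach 40 mm from the axis.
- spring_plate (a joint): Travel (m) of the black sprung plate inside the port, 0 = up. It carries the cap with its underside 73 mm above the shelf, lugs still in the slots; the cap must be pressed to below 67 mm for the lugs to pass under the flange, and at 64 mm its cover disc meets the collar and it goes no deeper. Spring force 3 N at first, 8 N at 64 mm.
- tin: Bystander: closed ribbed aluminium pill tin, diameter 62 mm, 48 mm high; origin at the centre of its underside. No lugs, no grip bar.
- egg_cup: Bystander: white ceramic egg cup, diameter 50 mm at the rim, 55 mm high; origin at the centre of its underside.
- organiser: Bystander: blue plastic pill organiser, 35 by 150 by 26 mm, lying in the upper acrylic tray; origin at the centre of its underside, 63 mm above the shelf.
- trays: Two stacked tiers of clear acrylic trays, fixed, 150 mm (x) by 180 mm (y), 100 mm high; origin at the centre of the underside. Monitor and trays stand side by side behind the small things; either may be on the left.
Things that resemble listed ones, but are neither listed nor needed, are in the scene too. What is shaped like the monitor but purple or yellow is not meant.

How it is judged:
By the outcome, as a careful person would: the job done as asked, in the order asked, and still so for the second after the job is handed in, with the robot touching nothing.
It also fails if it takes over 42 s, if anything falls off the work surface, if the arm or the gripper's body presses on something with over 40 N, if the wrist force passes 120 N, or if a joint passes its speed limit or range.

## Robot

A 7-joint arm with a two-finger parallel gripper is mounted at the origin on the work surface. World frame = base frame: x ahead of the robot, y to its left, z up, the work surface at z = 0. Lengths are in m, angles in rad, forces in N, time in s.
With the tool pointing down it reaches from about 0.425 to 1.025 m from the base axis. Payload 9.4 kg.
Tool frame: the origin (TCP) lies on the centre line of the jaws, within the pads' length; the fingertips stand r.finger_overhang ahead of it and the grasp point (between the pads) lies 3 mm ahead of it (r.finger_overhang is the distance from the TCP to the fingertips, in m); z points along the fingers, y is the line along which they close (so a half turn about z gives the same grasp; the last joint's range is limited). The gripper opens to 85 mm and grips with 20 to 120 N. Pads are 22 mm wide; open, the fingers measure 114 mm over their backs; the gripper's body (76 mm by 85 mm) begins 54 mm behind the grasp point. The pads swing forward as they close: fully open they stand 13 mm farther back than shut.
Start: joints at [1.246, 0.599, -0.003, 1.599, 0.002, 0.943, -0.08], TCP at [0.178, -0.703, 0.253] pointing down, gripper open.
Joint ranges: [-2.57, 2.57], [-0.35, 1.97], [-1.29, 1.29], [0.11, 2.56], [-1.05, 4.19], [0.11, 1.86], [-2.63, 2.63]. Speed limits (rad/s): [2.22, 2.22, 3.01, 3.01, 3.14, 3.14, 3.14].

## Interface

Orientations are given as a unit quaternion [x, y, z, w].
In Python, from plant import r gives the robot as it stands. The module is installed in compiled form; this text tells all that it offers.
- The arm moves only by the shell command python3 -m inch 'ROWS' [OPENING] [FORCE]. ROWS is JSON, a list of rows, each a list of 4 numbers: the shift along the tool's x, y, z normalised to -1 to 1, where 1 is 200 mm, then the turn about the tool's z normalised to -1 to 1, where 1 is 90 degrees. A call has 1 to 12 rows; each row is the pose to reach, as a shift and turn from the pose commanded when the call began, along the tool's axes at that moment; what a row does not reach only later rows make up. A row lasts 1/12 s, in which the tool goes at most 41.7 mm and 7.16 degrees, less where a joint would pass 70% of its speed; a pose out of reach is approached as far as the arm can. A call with a number of a shift or a turn outside -1 to 1 is refused whole. A call with a gripper value outside its range is refused whole. OPENING is the finger opening in mm, from 0 to 85.4, set as the call begins (- or left out, the last holds). The fingers move at their own pace and stop on an object; FORCE is the grip in N (left out, the last holds). Time passes only in rows, so rows that repeat a pose let the fingers close. It gives the time, the measured TCP pose, the force, the opening and the grip force at its end, in the units of the state.
- r.get_state(): the state, without advancing time (a new reading comes with each control period).
- r.camera(name): name is "scene" or "top"; returns a dict with "img" (420x560x3 uint8, red, green, blue), "K" (3x3 intrinsics, pixels), "distortion" ([k1, k2, p1, p2, k3] as OpenCV has them; the pictures are not rectified), "pose" (4x4, takes a point from camera to world coordinates). Camera axes: x right, y down, z forward; pixel columns grow to the right and rows downward; lengths in m; the calibration is good to about 2 mm. A picture is of the moment at which its call begins. There is no depth.
- r.close_job(): hands the job in; it is judged then, once.
The state is a dict: "time_s": time; "joints": joint angles; "qd": joint speeds; "joint_torque": joint torques, N m; "ee_pos": TCP position; "orientation": TCP orientation; "force": force on the tool from outside, world axes, zero at the start; "moment": the same for the moment, N m; "grip_width": opening from 0.0 (shut) to 1.0 (fully open); "finger_force": force on a finger pad.
Only numpy, scipy, OpenCV 4.12 (cv2) and the standard library are available. Lean on these libraries where they do the work, as an engineer would, in place of code of your own. Each camera call takes 0.05 s, during which the arm holds its last target. There are 200 camera calls.

## Working session

There is one attempt and no reset: what is moved stays moved. The work goes in short steps, Python scripts to look and compute and a shell command to move; the robot and the scene stay as the last step left them, time stands still between calls to the robot, and variables do not carry over. Pictures are saved under pics/ and viewed, at most 10 in all, crops included, and the job is handed in when it is done.

```bash
mkdir -p pics
python3 - <<'E'
from plant import r
import cv2,numpy as np
s=r.get_state();print({k:np.round(v,3).tolist() for k,v in s.items()},r.finger_overhang)
for n in("scene","top"):
    c=r.camera(n);cv2.imwrite(f"pics/{n}0.png",c["img"][:,:,::-1]);print(n,np.round(c["K"],1).tolist(),c["distortion"],np.round(c["pose"],3).tolist())
E
```

```text
{'time_s': 0.0, 'joints': [1.246, 0.6, -0.003, 1.6, 0.002, 0.943, -0.08], 'qd': [-0.0, 0.001, 0.002, 0.0, -0.0, -0.001, -0.0], 'joint_torque': [0.001, -77.644, 1.565, -25.802, 0.012, 0.009, 0.0], 'ee_pos': [0.178, -0.702, 0.252], 'orientation': [0.992, 0.124, -0.0, -0.001], 'force': [0.232, 0.449, -0.14], 'moment': [-0.017, 0.072, 0.045], 'finger_force': 0.0, 'grip_width': 1.001} 0.022
scene [[507.3, 0.0, 281.9], [0.0, 507.3, 219.3], [0.0, 0.0, 1.0]] [-0.05380914  0.          0.          0.          0.        ] [[0.43, 0.733, -0.526, 1.231], [0.903, -0.346, 0.255, -0.185], [0.005, -0.585, -0.811, 1.183], [0.0, 0.0, 0.0, 1.0]]
top [[408.3, 0.0, 280.9], [0.0, 408.3, 203.5], [0.0, 0.0, 1.0]] [-0.02160422  0.          0.          0.          0.        ] [[-0.026, -0.993, 0.113, 0.421], [-1.0, 0.028, 0.008, 0.168], [-0.011, -0.112, -0.994, 1.027], [0.0, 0.0, 0.0, 1.0]]
```

View pics/scene0.png

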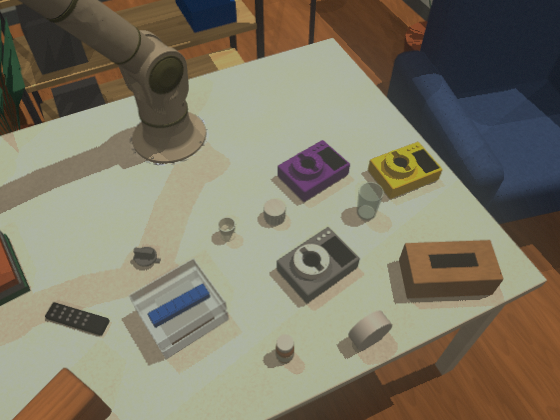

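View pics/top0.png

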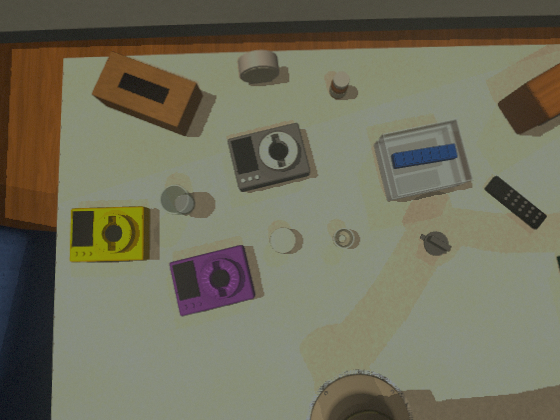

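The scene view shows the cap at about (146,256) and the grey monitor's port at about (312,261). In the top view they are at (436,243) and (279,150). I'll zoom in on all four in one mosaic.

Run:
```python
import cv2,numpy as np
a=cv2.imread("pics/scene0.png");b=cv2.imread("pics/top0.png")
def c(i,x,y,h,w=None):
    return cv2.resize(i[y-h*3//4:y+h*3//4,x-h:x+h],(400,300),interpolation=cv2.INTER_CUBIC)
m=np.vstack([np.hstack([c(a,146,256,24),c(a,312,261,32)]),np.hstack([c(b,436,243,24),c(b,279,150,32)])])
cv2.imwrite("pics/zoom0.png",m)
```

```text
(no output)
```

View pics/zoom0.png

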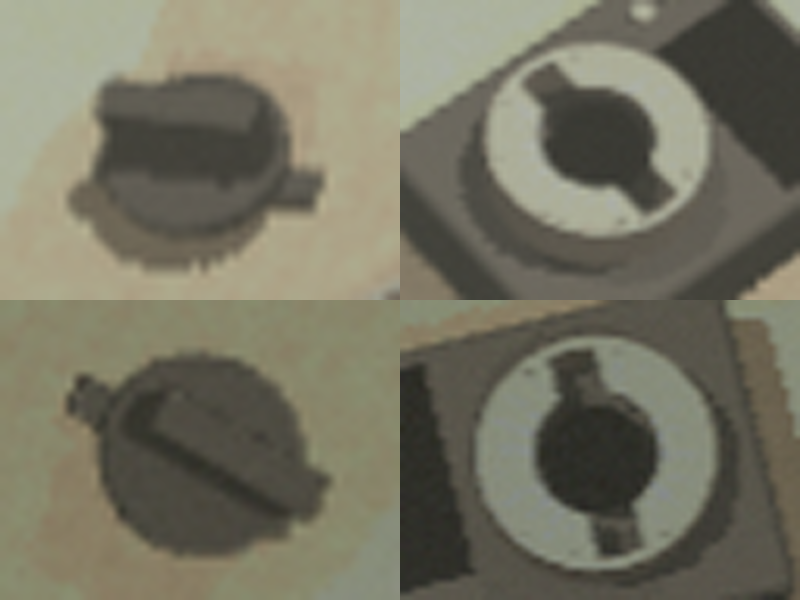

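```bash
cat > h.py <<'E'
import cv2,numpy as np
from plant import r
def ray(c,p):
    n=cv2.undistortPoints(np.array([[p]],float),c["K"],c["distortion"])[0,0]
    T=c["pose"]; d=T[:3,:3]@np.r_[n,1]; return T[:3,3],d/np.linalg.norm(d)
def onz(c,p,z):
    o,d=ray(c,p); return o+d*(z-o[2])/d[2]
def tri(c1,p1,c2,p2):
    o,d=ray(c1,p1);q,e=ray(c2,p2)
    s=np.linalg.lstsq(np.c_[d,-e],q-o,rcond=None)[0]
    a,b=o+d*s[0],q+e*s[1]; return (a+b)/2,np.linalg.norm(a-b)
def pix(c,P):
    T=np.linalg.inv(c["pose"]);return cv2.projectPoints(np.array([P],float),cv2.Rodrigues(T[:3,:3])[0],T[:3,3],c["K"],c["distortion"])[0][0,0]
def comp(mask,seed):   # filled outer contour that is nearest the seed pixel
    cs,_=cv2.findContours(mask,cv2.RETR_EXTERNAL,cv2.CHAIN_APPROX_NONE)
    cs=[k for k in cs if len(k)>25]
    return max(cs,key=lambda k:cv2.pointPolygonTest(k,tuple(map(float,seed)),True))
def ring(c,seed):      # ellipse of the white collar's top
    g=cv2.cvtColor(c["img"],cv2.COLOR_RGB2GRAY);x,y=seed
    w=g[y-26:y+27,x-26:x+27];t,_=cv2.threshold(w,0,255,cv2.THRESH_OTSU)
    m=(g>t).astype(np.uint8)*255; k=np.zeros_like(m);cv2.circle(k,seed,24,255,-1);m&=k
    e=cv2.fitEllipse(cv2.convexHull(comp(m,seed)));return e,t
E
python3 - <<'E'
from h import *
S,T=r.camera("scene"),r.camera("top")
es,ts=ring(S,(312,260));et,tt=ring(T,(279,150));print(es,ts,et,tt)
P,g=tri(S,es[0],T,et[0]);print("port",P.round(4),"gap",g.round(4))
z=lambda x,y,ox,oy,s:(ox+x/s-.5,oy+y/s-.5)
s1,s2=z(545,80,280-64,237,6.25),z(655,192,280-64,237,6.25)
# slot end middles from zoom
for n,c,a,b in(("scene",S,(280+(540-400)/6.25-.5,237+72/6.25-.5),(280+(657-400)/6.25-.5,237+200/6.25-.5)),("top",T,(247+(574-400)/6.25-.5,126+52/6.25-.5),(247+(616-400)/6.25-.5,126+255/6.25-.5))):
    A,B=onz(c,a,.081),onz(c,b,.081);d=A-B;print(n,"slot",A.round(4),B.round(4),"len",np.linalg.norm(d).round(4),"yaw",np.degrees(np.arctan2(d[1],d[0])).round(1),"mid",((A+B)/2).round(4), "c@.081",onz(c,(es if n=="scene" else et)[0],.081).round(4))
# cap: lugs tips and bar ends (zoom px -> px)
zs=lambda x,y:(122+x/8.333-.5,238+y/8.333-.5); zt=lambda x,y:(412+x/8.333-.5,225+(y-300)/8.333-.5)
for n,c,f,a,b in(("scene",S,zs,(72,200),(320,192)),("top",T,zt,(75,392),(326,500))):
    A,B=onz(c,f(*a),.0055),onz(c,f(*b),.0055);d=A-B;print(n,"lug",A.round(4),B.round(4),np.linalg.norm(d).round(4),np.degrees(np.arctan2(d[1],d[0])).round(1),((A+B)/2).round(4))
# bar top ends: left-near corner mid, right corner mid
for a,b in(((100,92),(170,405)),((258,108),(315,497))):
    P,g=tri(S,zs(*a),T,zt(*b));print("bar",P.round(4),g.round(4))
print("disc top view c@.02",onz(T,zt(200,455),.02).round(4),"scene",onz(S,zs(192,152),.02).round(4), tri(S,zs(192,152),T,zt(200,455)))
E
```

```text
((311.173095703125, 258.8607177734375), (30.5264835357666, 36.091148376464844), 97.74415588378906) 124.0 ((277.8554382324219, 150.01004028320312), (37.25708770751953, 38.434349060058594), 85.83274841308594) 102.0
port [0.6568 0.1785 0.0762] gap 0.0016
scene slot [0.6199 0.1695 0.081 ] [0.6943 0.1846 0.081 ] len 0.0759 yaw -168.6 mid [0.6571 0.177  0.081 ] c@.081 [0.6591 0.1761 0.081 ]
top slot [0.6956 0.1865 0.081 ] [0.6165 0.1726 0.081 ] len 0.0803 yaw 10.0 mid [0.6561 0.1796 0.081 ] c@.081 [0.656  0.1792 0.081 ]
scene lug [ 0.4184 -0.2465  0.0055] [ 0.4499 -0.1722  0.0055] 0.0807 -113.0 [ 0.4342 -0.2093  0.0055]
top lug [ 0.4468 -0.1699  0.0055] [ 0.4126 -0.2428  0.0055] 0.0806 64.9 [ 0.4297 -0.2063  0.0055]
bar [ 0.4322 -0.2037  0.0555] 0.0479
bar [ 0.425  -0.1999  0.0501] 0.0462
disc top view c@.02 [ 0.427  -0.2008  0.02  ] scene [ 0.4274 -0.2054  0.02  ] (array([ 0.42618286, -0.20384841,  0.01653461]), np.float64(0.0037880768634177015))
```

```bash
cat >> h.py <<'E'
from scipy.spatial.transform import Rotation as R
def go(target,yaw,steps=None):
    s=r.get_state();Q=R.from_quat(s["orientation"]);X=Q.as_matrix()[:,0]
    y0=np.degrees(np.arctan2(X[1],X[0]));d=Q.inv().apply(np.array(target)-s["ee_pos"])/.2
    print("now",np.round(s["ee_pos"],4),"yaw",y0.round(2),"rows:",d.round(4),"turn",round(-((yaw-y0+180)%360-180)/90,4))
E
python3 - <<'E'
from h import *
S,T=r.camera("scene"),r.camera("top")
zs=lambda x,y:(122+x/8.333-.5,238+y/8.333-.5); zt=lambda x,y:(412+x/8.333-.5,225+(y-300)/8.333-.5)
B=[]
for a,b in(((102,98),(318,490)),((262,110),(170,405))):
    P,g=tri(S,zs(*a),T,zt(*b));print("bar",P.round(4),g.round(4));B.append(P)
d=B[1]-B[0];print((sum(B)/2).round(4),np.linalg.norm(d),np.degrees(np.arctan2(d[1],d[0])))
for c,e in((S,[(72,200),(320,192)]),(T,[(326,500),(75,392)])):pass
for a,b in(((72,200),(326,500)),((320,192),(75,392))):
    P,g=tri(S,zs(*a),T,zt(*b));print("lug",P.round(4),g.round(4))
go((.427,-.204,.17),66)
E
```

```text
bar [ 0.4155 -0.2245  0.0481] 0.0017
bar [ 0.4417 -0.1811  0.05  ] 0.0022
[ 0.4286 -0.2028  0.049 ] 0.05071030147726045 58.86004634537095
lug [ 0.4124 -0.2467 -0.0035] 0.0006
lug [ 0.4468 -0.1718  0.0005] 0.0007
now [ 0.1778 -0.7027  0.253 ] yaw 14.2 rows: [ 1.8198 -2.1115  0.4159] turn -0.5755
```

```bash
python3 -m inch '[[0.91,-1,0,0],[0.91,-1,0,0],[0.91,-1,0,0],[0.91,-1,0,0],[0.91,-1,0,0],[0.91,-1,0,0],[0.91,-1,0,0],[0.91,-1,0,0]]' 50 40; python3 -m inch '[[0.91,-1,0.2,-0.56],[0.91,-1,0.2,-0.56],[0.91,-1,0.2,-0.56],[0.91,-1,0.2,-0.56],[0.91,-1,0.2,-0.56],[0.91,-1,0.2,-0.56],[0.91,-1,0.2,-0.56],[0.91,-1,0.2,-0.56],[0.91,-1,0.2,-0.56],[0.91,-1,0.2,-0.56]]'; python3 -c "
from h import *
go((.428,-.204,.09),63)
go((.428,-.204,.048),63)
c=r.camera('top');d=r.camera('scene')
cv2.imwrite('pics/a.png',np.hstack([cv2.resize(c['img'][170:310,366:506],(400,400)),cv2.resize(d['img'][170:310,76:216],(400,400))])[:,:,::-1])"
```

```text
time_s: 0.97
ee_pos: [0.3083, -0.4596, 0.2536]
orientation: [0.992, 0.127, 0.001, -0.001]
force: [-0.6, 0.1, 0.2]
grip_width: 0.59
finger_force: 0.0
time_s: 1.8
ee_pos: [0.4322, -0.227, 0.2133]
orientation: [0.846, 0.533, -0.0, 0.0]
force: [-0.1, 0.2, 0.2]
grip_width: 0.588
finger_force: 0.0
now [ 0.4322 -0.227   0.2133] yaw 64.42 rows: [ 0.0951 -0.0687  0.6164] turn 0.0158
now [ 0.4322 -0.227   0.2133] yaw 64.42 rows: [ 0.0952 -0.0687  0.8264] turn 0.0158
```

View pics/a.png

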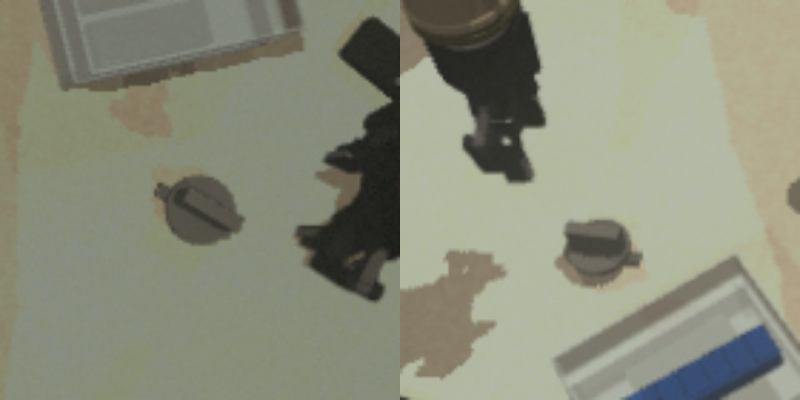

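The picture shows the cap undisturbed, with the open gripper above and to one side of it. The offset is parallax. I'll centre over the cap and lower.

```bash
python3 -m inch '[[0.095,-0.069,0.2,0.016],[0.095,-0.069,0.4,0.016],[0.095,-0.069,0.6,0.016],[0.095,-0.069,0.6,0.016],[0.095,-0.069,0.6,0.016],[0.095,-0.069,0.6,0.016]]'; python3 -c "
from h import *
go((.428,-.204,.048),63)
c=r.camera('top');d=r.camera('scene')
for C in(c,d): print(pix(C,(.428,-.204,.049)))
cv2.imwrite('pics/b.png',np.hstack([cv2.resize(c['img'][200:280,396:476],(400,400)),cv2.resize(d['img'][200:280,106:186],(400,400))])[:,:,::-1])"
```

```text
time_s: 2.4
ee_pos: [0.4285, -0.2036, 0.0946]
orientation: [0.852, 0.523, -0.0, 0.0]
force: [0.4, 0.2, 0.7]
grip_width: 0.588
finger_force: 0.0
now [ 0.4285 -0.2036  0.0946] yaw 63.07 rows: [-0.0026 -0.0016  0.2332] turn 0.0008
[441.25621262 242.42777911]
[142.77002538 249.96333909]
```

View pics/b.png

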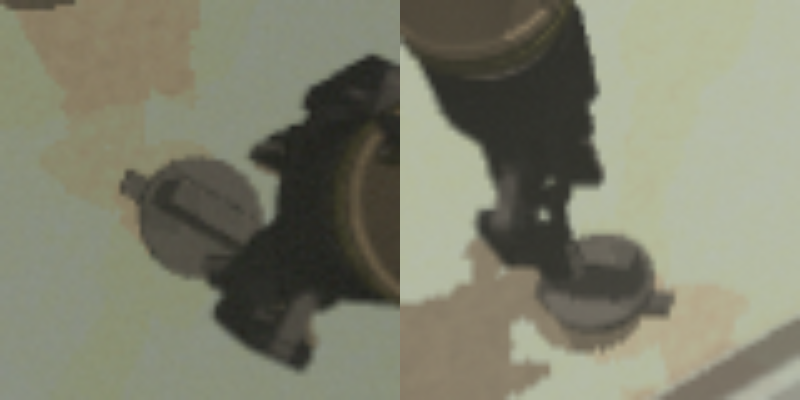

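The fingers are either side of the bar at about (441,242) in the top view and (143,250) in the scene view. I'll descend, close and read the state.

```bash
python3 -m inch '[[0,0,0.12,0],[0,0,0.23,0],[0,0,0.23,0],[0,0,0.23,0],[0,0,0.23,0]]'; python3 -m inch '[[0,0,0,0],[0,0,0,0],[0,0,0,0],[0,0,0,0],[0,0,0,0],[0,0,0,0],[0,0,0,0],[0,0,0,0],[0,0,0,0],[0,0,0,0]]' 0 50
```

```text
time_s: 2.92
ee_pos: [0.4289, -0.2031, 0.0491]
orientation: [0.852, 0.524, 0.001, 0.001]
force: [-0.2, 0.4, 0.2]
grip_width: 0.583
finger_force: 0.0
time_s: 3.75
ee_pos: [0.4286, -0.203, 0.0483]
orientation: [0.852, 0.524, 0.0, 0.001]
force: [-1.3, -0.2, 12.1]
grip_width: 0.155
finger_force: 48.7
```

```bash
python3 -m inch '[[0,0,-0.1,0],[0,0,-0.3,0],[0,0,-0.5,0],[0,0,-0.75,0],[0,0,-0.75,0],[0,0,-0.75,0],[0,0,-0.75,0],[0,0,-0.75,0]]'; python3 -c "
from h import *
go((.657,.178,.198),190.5)"
```

```text
time_s: 4.42
ee_pos: [0.4275, -0.2026, 0.1962]
orientation: [0.852, 0.524, -0.001, -0.001]
force: [-0.0, -0.1, -0.7]
grip_width: 0.157
finger_force: 49.2
now [ 0.4275 -0.2026  0.1962] yaw 63.15 rows: [ 2.2162  0.1642 -0.0099] turn -1.415
```

```bash
python3 -m inch '[[0.2,0.02,0,0],[0.4,0.03,0,0],[0.6,0.05,0,0],[0.8,0.07,0,0],[1,0.08,0,0],[1,0.08,0,0]]'; python3 -m inch '[[0.2,0.02,0,-0.9],[0.4,0.03,0,-0.9],[0.6,0.05,0,-0.9],[0.8,0.07,0,-0.9],[1,0.08,0,-0.9],[1,0.08,0,-0.9],[1,0.08,0,-0.9],[1,0.08,0,-0.9],[1,0.08,0,-0.9],[1,0.08,0,-0.9],[1,0.08,0,-0.9],[1,0.08,0,-0.9]]'; python3 -c "
from h import *
go((.657,.178,.16),190.5);print(r.get_state()['joints'])"
```

```text
time_s: 4.92
ee_pos: [0.5363, -0.0227, 0.1955]
orientation: [0.849, 0.528, 0.002, -0.002]
force: [0.5, -0.3, 0.0]
grip_width: 0.155
finger_force: 49.2
time_s: 5.92
ee_pos: [0.6365, 0.1394, 0.1943]
orientation: [0.304, 0.953, -0.001, -0.002]
force: [0.7, -0.5, -1.1]
grip_width: 0.154
finger_force: 49.2
now [0.6365 0.1394 0.1943] yaw 144.61 rows: [0.0277 0.2172 0.1711] turn -0.5099
[ 0.11745495  0.65745465 -0.66013071  1.79780204  0.51111729  0.86843631
  0.17033948]
```

```bash
python3 -m inch '[[0.028,0.217,0.17,-0.51],[0.028,0.217,0.17,-0.51],[0.028,0.217,0.17,-0.51],[0.028,0.217,0.17,-0.51],[0.028,0.217,0.17,-0.51],[0.028,0.217,0.17,-0.51],[0.028,0.217,0.17,-0.51],[0.028,0.217,0.17,-0.51],[0.028,0.217,0.17,-0.51],[0.028,0.217,0.17,-0.51]]'; python3 -c "
from h import *
go((.657,.178,.16),190.5);print(r.get_state()['joints'].round(2))
c=r.camera('top');d=r.camera('scene')
cv2.imwrite('pics/c_top.png',c['img'][:,:,::-1]);cv2.imwrite('pics/c_sc.png',d['img'][:,:,::-1])
cv2.imwrite('pics/c.png',np.hstack([cv2.resize(c['img'][115:185,244:314],(400,400),interpolation=2),cv2.resize(d['img'][220:290,277:347],(400,400),interpolation=2)])[:,:,::-1])"
```

```text
time_s: 6.75
ee_pos: [0.6578, 0.1782, 0.1619]
orientation: [-0.087, 0.996, -0.0, -0.001]
force: [-0.2, 0.4, -0.5]
grip_width: 0.154
finger_force: 49.2
now [0.6578 0.1782 0.1619] yaw -170.04 rows: [ 0.004  -0.0001  0.0094] turn -0.006
[ 0.15  0.78 -0.83  1.74  0.7   0.94  0.77]
```

View pics/c.png

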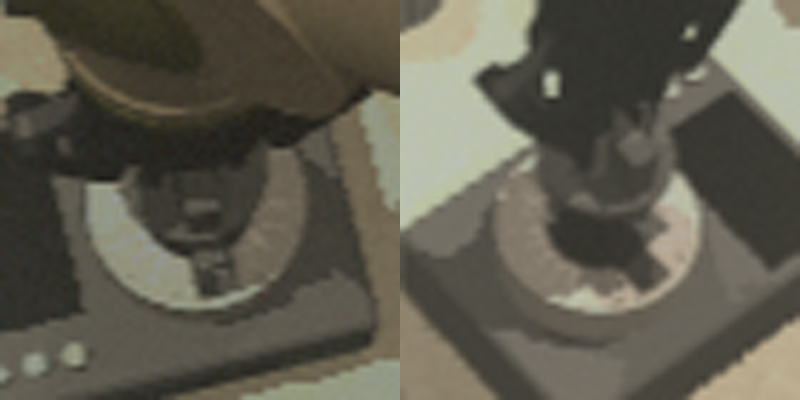

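The cap is held upright just above the port, with its near lug over the -x slot. That is about (210,255) in the left crop. I'll lower it to just above the collar and look closely.

```bash
python3 -m inch '[[0,0,0.07,0],[0,0,0.13,0],[0,0,0.13,0],[0,0,0.13,0],[0,0,0.13,0]]'; python3 -c "
from h import *
go((.657,.178,.121),190.5)
c=r.camera('top');d=r.camera('scene')
cv2.imwrite('pics/d_top.png',c['img'][:,:,::-1]);cv2.imwrite('pics/d_sc.png',d['img'][:,:,::-1])
f=lambda i:cv2.convertScaleAbs(cv2.resize(i,(400,600),interpolation=2),alpha=1.7,beta=-30)
cv2.imwrite('pics/d.png',np.hstack([f(c['img'][131:179,260:292]),f(d['img'][239:287,298:330])])[:,:,::-1])"
```

```text
time_s: 7.27
ee_pos: [0.6582, 0.1784, 0.1369]
orientation: [-0.088, 0.996, 0.0, -0.0]
force: [-0.1, 0.4, -0.4]
grip_width: 0.15
finger_force: 49.2
now [0.6582 0.1784 0.1369] yaw -169.93 rows: [ 0.0061 -0.0008  0.0797] turn -0.0048
```

View pics/d.png

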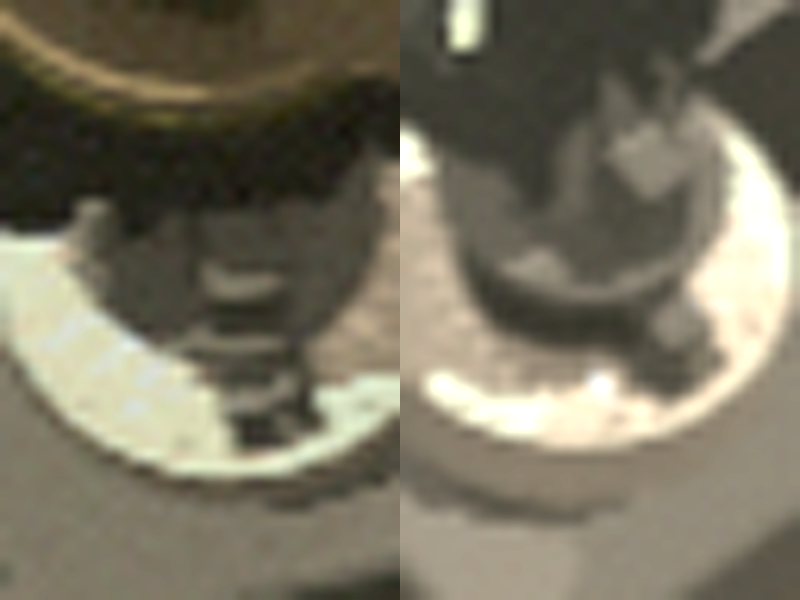

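```bash
python3 -c "
from h import *
T,S=r.camera('top'),r.camera('scene')
t=lambda x,y:(260+x/12.5-.5,131+y/12.5-.5); s=lambda x,y:(298+(x-400)/12.5-.5,239+y/12.5-.5)
u=np.array([np.cos(np.radians(10)),np.sin(np.radians(10)),0]);v=np.array([-u[1],u[0],0])
for n,c,l,e,ring in(('top',T,t(261,410),t(277,445),(277.855,150.01)),('scene',S,s(687,335),s(690,393),(311.17,258.86))):
    L=onz(c,l,.0966);E=onz(c,e,.081);C=onz(c,ring,.081)
    print(n,'lug',L.round(4),'slot end',E.round(4),'port',C.round(4),'lug-port along/lat',((L-C)@u*1000).round(1),((L-C)@v*1000).round(1),'slot',((E-C)@u*1000).round(1),((E-C)@v*1000).round(1))
print('tri lug',tri(S,s(687,335),T,t(261,410)))
"
```

```text
top lug [0.6204 0.1739 0.0966] slot end [0.617  0.1712 0.081 ] port [0.656  0.1792 0.081 ] lug-port along/lat -35.9 1.0 slot -39.8 -1.1
scene lug [0.6936 0.1833 0.0966] slot end [0.698  0.1828 0.081 ] port [0.659  0.1761 0.081 ] lug-port along/lat 35.3 1.0 slot 39.6 -0.2
tri lug (array([0.64638888, 0.19221596, 0.01601467]), np.float64(0.039307176286756916))
```

Each view shows one lug over its own slot, the cap about 1 mm off in +y, and the yaw correct. I'll shift 1.2 mm in tool -y and descend in guarded steps.

```bash
python3 -m inch '[[0,-0.006,0,0],[0,-0.006,0.02,0],[0,-0.006,0.04,0],[0,-0.006,0.05,0],[0,-0.006,0.05,0],[0,-0.006,0.05,0]]';  python3 -m inch '[[0,0,0.01,0],[0,0,0.02,0],[0,0,0.03,0],[0,0,0.03,0],[0,0,0.03,0],[0,0,0.03,0]]'; python3 -c "
from h import *
go((.657,.178,.121),190.5)"
```

```text
time_s: 7.97
ee_pos: [0.6584, 0.177, 0.1269]
orientation: [-0.088, 0.996, -0.0, -0.0]
force: [0.4, -0.7, -0.7]
grip_width: 0.154
finger_force: 49.2
time_s: 8.47
ee_pos: [0.6585, 0.1771, 0.1214]
orientation: [-0.088, 0.996, -0.0, 0.0]
force: [-0.5, -0.4, 1.7]
grip_width: 0.154
finger_force: 49.6
now [0.6585 0.1771 0.1214] yaw -169.94 rows: [0.0068 0.0059 0.0022] turn -0.0049
```

```bash
python3 -m inch '[[0,0,0.01,0],[0,0,0.02,0],[0,0,0.02,0],[0,0,0.02,0]]';  python3 -m inch '[[0,0,0.01,0],[0,0,0.02,0],[0,0,0.025,0],[0,0,0.025,0],[0,0,0.025,0],[0,0,0.025,0]]'
```

```text
time_s: 8.8
ee_pos: [0.6586, 0.1771, 0.1174]
orientation: [-0.088, 0.996, 0.0, 0.0]
force: [-0.3, -1.1, 4.5]
grip_width: 0.151
finger_force: 50.0
time_s: 9.3
ee_pos: [0.6586, 0.1771, 0.1128]
orientation: [-0.088, 0.996, -0.0, 0.0]
force: [-1.9, -0.9, 7.8]
grip_width: 0.152
finger_force: 50.6
```

The forces match the spring: 4.5 N, then 7.8 N at about 64.5 mm. Now the turn.

```bash
python3 -m inch '[[0,0,0,0.07],[0,0,0,0.14],[0,0,0,0.21],[0,0,0,0.28],[0,0,0,0.35],[0,0,0,0.42],[0,0,0,0.45],[0,0,0,0.45]]'; python3 -c "
from h import *
print(r.get_state()['moment'].round(2));go((.6586,.1771,.1128),110)"
```

```text
time_s: 9.97
ee_pos: [0.6591, 0.1775, 0.1132]
orientation: [0.264, 0.965, 0.0, 0.001]
force: [-0.5, -0.1, 7.3]
grip_width: 0.15
finger_force: 50.4
[-0.06  0.12 -0.08]
now [0.6591 0.1775 0.1132] yaw 149.39 rows: [ 0.001  -0.0032  0.002 ] turn 0.4376
```

```bash
python3 -m inch '[[0,0,0,0.07],[0,0,0,0.14],[0,0,0,0.21],[0,0,0,0.28],[0,0,0,0.35],[0,0,0,0.4],[0,0,0,0.43],[0,0,0,0.43]]'; python3 -m inch '[[0,0,0,0.01],[0,0,0,0.02],[0,0,0,0.03],[0,0,0,0.03]]'; python3 -c "
from h import *
print(r.get_state()['moment'].round(2));go((.6586,.1771,.1128),110)"
```

```text
time_s: 10.63
ee_pos: [0.658, 0.1773, 0.113]
orientation: [0.568, 0.823, -0.0, 0.0]
force: [-3.3, -1.8, 9.9]
grip_width: 0.155
finger_force: 52.7
time_s: 10.97
ee_pos: [0.658, 0.1772, 0.113]
orientation: [0.585, 0.811, -0.0, 0.0]
force: [-4.6, -2.0, 11.2]
grip_width: 0.151
finger_force: 67.6
[-0.38  0.92  1.64]
now [0.658  0.1772 0.113 ] yaw 108.36 rows: [-0.0015  0.0027  0.001 ] turn -0.0182
```

It has hit the stop: 1.64 N m at about 109°. I'll ease the twist, let the spring seat the lugs, then release.

```bash
python3 -m inch '[[0,0,-0.005,-0.01],[0,0,-0.01,-0.01],[0,0,-0.012,-0.01],[0,0,-0.012,-0.01],[0,0,-0.012,-0.01]]'; python3 -c "
from h import *
print(r.get_state()['moment'].round(2));go((.6586,.1771,.1128),110)"; python3 -m inch '[[0,0,0,0],[0,0,0,0],[0,0,0,0],[0,0,0,0],[0,0,0,0],[0,0,0,0],[0,0,0,0]]' 50;  python3 -m inch '[[0,0,-0.1,0],[0,0,-0.3,0],[0,0,-0.5,0],[0,0,-0.7,0],[0,0,-0.9,0],[0,0,-0.9,0]]'; python3 -m inch '[[-1,0,0,0],[-1,0,0,0],[-1,0,0,0],[-1,0,0,0],[-1,0,0,0],[-1,0,0,0],[-1,0,0,0],[-1,0,0,0]]'; python3 -c "
from h import *
c=r.camera('top');d=r.camera('scene')
cv2.imwrite('pics/e_top.png',c['img'][:,:,::-1])
f=lambda i:cv2.convertScaleAbs(cv2.resize(i,(400,600),interpolation=2),alpha=1.5,beta=-20)
cv2.imwrite('pics/e.png',np.hstack([f(c['img'][115:187,254:302]),f(d['img'][223:295,288:336])])[:,:,::-1])"
```

```text
time_s: 11.38
ee_pos: [0.6579, 0.1772, 0.1136]
orientation: [0.58, 0.815, -0.0, -0.001]
force: [0.9, 3.0, -12.7]
grip_width: 0.153
finger_force: 59.2
[ 0.37 -0.21  1.41]
now [0.6579 0.1772 0.1136] yaw 109.11 rows: [-0.0018  0.0032  0.0039] turn -0.0099
time_s: 11.97
ee_pos: [0.6586, 0.177, 0.1148]
orientation: [0.58, 0.814, 0.0, 0.0]
force: [0.4, 0.1, -0.7]
grip_width: 0.583
finger_force: 0.0
time_s: 12.47
ee_pos: [0.6611, 0.1788, 0.3035]
orientation: [0.58, 0.814, 0.005, 0.003]
force: [0.3, 1.3, 0.8]
grip_width: 0.587
finger_force: 0.0
time_s: 13.13
ee_pos: [0.7235, -0.0113, 0.2944]
orientation: [0.58, 0.814, 0.0, -0.0]
force: [-0.4, 0.7, -0.7]
grip_width: 0.586
finger_force: 0.0
```

View pics/e.png

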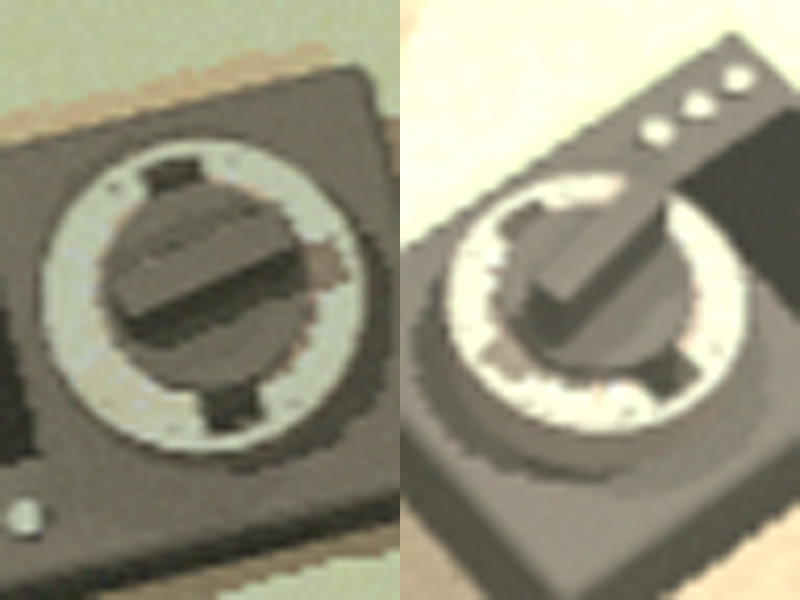

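The cap is seated flush. Both slots are empty, at (172,172) and (232,405) in the left crop, and the bar lies across them. I'll check the bar's yaw and height by number.

```bash
python3 -c "
from h import *
T,S=r.camera('top'),r.camera('scene')
t=lambda x,y:(254+x/8.333-.5,115+y/8.333-.5);s=lambda x,y:(288+(x-400)/8.333-.5,223+y/8.333-.5)
for a,b,c in((t(133,318),t(300,252),T),(t(118,270),t(265,207),T),(s(568,302),s(665,205),S),(s(535,283),s(632,188),S)):
    d=onz(c,a,.118)-onz(c,b,.118);print('bar yaw',np.degrees(np.arctan2(d[1],d[0])).round(1),np.linalg.norm(d).round(3))
print('near end corner',tri(T,t(133,318),S,s(568,302)))
for a,b,c in((t(172,165),t(232,425),T),):
    d=onz(c,a,.081)-onz(c,b,.081);print('slot yaw',np.degrees(np.arctan2(d[1],d[0])).round(1))
s=r.get_state();print(s['time_s'],s['force'].round(1),s['qd'].round(3))
"
```

```text
bar yaw 110.4 0.049
bar yaw 112.0 0.044
bar yaw -66.9 0.045
bar yaw -67.3 0.045
near end corner (array([0.64940291, 0.18713567, 0.0629453 ]), np.float64(0.027150770547102656))
slot yaw 11.2
13.3333 [-0.5  0.2 -0.2] [-0.001  0.001  0.007 -0.003  0.001  0.001  0.004]
```

```bash
python3 -c "
from h import *
T,S=r.camera('top'),r.camera('scene')
t=lambda x,y:(254+x/8.333-.5,115+y/8.333-.5);s=lambda x,y:(288+(x-400)/8.333-.5,223+y/8.333-.5)
P=tri(T,t(118,270),S,s(665,205));Q=tri(T,t(300,252),S,s(535,283));print(P,Q,(P[0]+Q[0])/2)
print(r.close_job())
"
```

```text
(array([0.655053  , 0.20064265, 0.11455116]), np.float64(0.0027099443899710894)) (array([0.66033954, 0.15225344, 0.11097985]), np.float64(0.0010794804136283434)) [0.65769627 0.17644805 0.11276551]
the job is handed in; nothing more can be done
None
```

The cap is back on the grey monitor and turned about 80° clockwise to its stop; after release it sat in the port with both slots empty, and I handed the job in at about 13.5 s without touching the tin, egg cup or organiser (the bar top measured about 113 mm against 118 mm expected, the same roughly 5 mm low as my port height, so I put that down to calibration).

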